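# Unlock the die bin and tip out the ring dies

## Task

Unlock the die dispenser by turning its two dials until the left pointer looks at the blue dot and the right pointer at the yellow dot. Then pull the bin's handle towards the robot to its stop so that both ring dies roll out into the catch trough. Leave the bin tipped against its stop, the dials on their code and the loose things around the dispenser where they lie.

Things in the scene. Friction and masses are not known exactly. Their poses are not given: they have to be found in the camera images.
- dispenser: Fixed die dispenser, 266 mm deep (x), 314 mm wide (y): two grey lock housings, tops 150 mm high, each with a dial (left at +y, right at -y; axes at x = 0, y = +-106 mm); between them an orange tilting bin; before it a dark catch trough. Origin at table height midway between the dial axes; +x away from the robot, y to its left.
- dial_left (a joint): Turn of the left dial (rad), counter-clockwise from above; 0: pointer along the dispenser's +x. Endless, stays where left; friction 0.06 N m, no clicks. Dots every pi/4 from 0: red, white, green, blue, black, yellow, pink, brown. Code: blue, at 3 pi/4 (or a full turn more or less). Starts 1.7 to 3.1 rad off, either way: one hold is not enough, let go and take hold again.
- grip_left (a point): On the left dial's vertical axis, 8 mm below the top of its black finger bar: where to pinch, pads closing across the bar. Bar 64 mm long, 14 wide, 30 high, on a dark disc of 68 mm diameter whose top is 22 mm below this point. The point turns with the dial: its x axis runs along the bar to the pointer end.
- pointer_left (a point): Point just beyond the pointer end of the left dial's bar (the end with the white tip and white stripe on top), 43.5 mm from the dial's axis; it passes over the dots' centres as the dial turns.
- mark_left (a point): Centre of the blue dot (12 mm across) on the top of the left housing, 43.5 mm from the dial's axis: the pointer must look at it.
- dial_right (a joint): Turn of the right dial (rad), counter-clockwise from above; 0: pointer along the dispenser's +x. Endless, stays where left; friction 0.06 N m, no clicks. Dots every pi/4 from 0: green, pink, black, red, brown, white, blue, yellow. Code: yellow, at 7 pi/4 (or a full turn more or less). Starts 1.7 to 3.1 rad off, either way: one hold is not enough, let go and take hold again.
- grip_right (a point): On the right dial's vertical axis, 8 mm below the top of its black finger bar: where to pinch, pads closing across the bar. Bar 64 mm long, 14 wide, 30 high, on a dark disc of 68 mm diameter whose top is 22 mm below this point. The point turns with the dial: its x axis runs along the bar to the pointer end.
- pointer_right (a point): Point just beyond the pointer end of the right dial's bar (the end with the white tip and white stripe on top), 43.5 mm from the dial's axis; it passes over the dots' centres as the dial turns.
- mark_right (a point): Centre of the yellow dot (12 mm across) on the top of the right housing, 43.5 mm from the dial's axis: the pointer must look at it.
- bin (a joint): Tilt of the orange bin (rad): 0 shut, 0.62 tipped towards the robot against its stop. Locked by the dials: until both pointers are within about 0.17 rad of their dots it tilts at most about 0.1. Unlocked, the handle takes about 7 to 10 N at first; the stiff hinge stays where it is let go.
- bin_handle (a point): Middle of the bin's steel handle bar: round, 16 mm thick, 92 mm long, along the dispenser's y, on two thin arms above the open bin; when shut 205 mm above the table. It can be pinched from above and turns between the pads as the bin tilts. The dies below it stay under 150 mm height.
- bin_hinge (a point): Middle of the bin's hinge axis, along the dispenser's y at the bin's front lower edge, 55 mm above the table. The handle goes on an arc of 151 mm radius about it, towards the robot and down.
- trough (a point): Middle of the catch trough's rubber floor, before the bin (robot side). Inside 119 mm long (x), 110 mm wide (y), thin divider along its middle; floor about 10 to 26 mm high, front wall 60 mm high.
- die_large: Steel ring die with a closed web, 90 mm diameter, 32 mm wide, 0.25 to 0.5 kg; origin at its centre, y along its own axis. Stands on edge in the bin's left lane and rolls into the trough by itself when the bin is tipped to its stop.
- die_small: The same, 80 mm diameter, 32 mm wide, in the bin's right lane.
- mallet: Hammer lying on the table left of the dispenser; leave alone.
- spare_die: Plain steel ring, 120 mm outside, 100 mm inside, 28 mm high, flat on the table right of the dispenser; leave alone.
There are look-alikes about, which are no part of the job. What is shaped like the die_large but orange or red is not meant.

How it is judged (in metres and radians):
On the way, in this order (a step that is already met when the one before it is completed fails the run):
1. both dials stand on their code (left pointer at blue, right at yellow) with the bin still shut (horizontal distance between pointer_left and mark_left below 0.0105 m and horizontal distance between pointer_right and mark_right below 0.0105 m and value of joint bin below 0.14 rad), for 0.2 s.
2. the bin is pulled to its stop and both dies are in the trough (value of joint bin above 0.56 rad and x of die_large in the frame of dispenser between -0.13 and -0.03 m and y of die_large in the frame of dispenser between -0.06 and 0.06 m and height (world z) of each of die_large, die_small below 0.09 m and x of die_small in the frame of dispenser between -0.13 and -0.03 m and y of die_small in the frame of dispenser between -0.06 and 0.06 m), for 0.2 s.
At the end, for the whole second after the job is handed in: Both pointers within 10.5 mm (0.24 rad) of their dots' centres, the bin tilted more than 0.56 rad (stop at 0.62), both dies at rest in the catch trough, dispenser-frame x -130 to -30 mm, y within 60 mm, centre lower than 90 mm (all of step 2 and horizontal distance between pointer_left and mark_left below 0.0105 m and horizontal distance between pointer_right and mark_right below 0.0105 m and linear speed of each of die_large, die_small below 0.03 m/s); the robot touches nothing.
It fails at once if a bystander (mallet, spare die) is moved more than 30 mm (distance of any of mallet, spare_die from where it was at the start of the episode above 0.03 m).
It also fails if it takes over 72 s, if anything falls off the work surface, if the arm or the gripper's body presses on something with over 40 N, if the wrist force passes 120 N, or if a joint passes its speed limit or range.

## Robot

A 6-joint arm with a two-finger parallel gripper is mounted at the origin on the work surface. World frame = base frame: x ahead of the robot, y to its left, z up, the work surface at z = 0. Lengths are in m, angles in degrees, forces in N, time in s.
With the tool pointing down it reaches from about 0.4 to 0.925 m from the base axis. Payload 3.4 kg.
Tool frame: the origin (TCP) lies at the very end of the fingers, on their centre line; the grasp point (between the pads) lies 19 mm behind it; z points along the fingers, y is the direction in which the jaws open and shut (so a half turn about z gives the same grasp; the last joint's range is limited). The gripper opens to 85 mm and grips with 20 to 120 N. Pads are 22 mm wide; open, the fingers measure 114 mm over their backs; the gripper's body (76 mm by 85 mm) begins 54 mm behind the grasp point. The pads swing forward as they close: fully open they stand 13 mm farther back than shut.
Start: joints at [65.861, 17.578, 86.31, -0, 76.112, -4.211], TCP at [0.196, 0.541, 0.231] pointing down, gripper open.
Joint ranges: [-179.03, 179.03], [-60, 130.46], [8.19, 133.38], [-81.62, 261.62], [5.75, 156.47], [-153.77, 153.77]. Speed limits (degrees/s): [147.25, 147.25, 180, 180, 180, 180].

## Interface

Orientations are given as a 3x3 rotation matrix whose columns are the frame's x, y, z axes.
In Python, from rig import r gives the robot as it stands.
- The arm moves only by the tool carry_out, never from a script. Its argument "commands" is a list of rows, each an object with "translation": the shift along the tool's x, y, z in mm, a list of three; "delta_rot": the turn, a rotation vector about the tool's x, y, z in degrees, a list of three; "gripper": the closure in counts, from 0 (fully open) to 255 (shut). In form: [{"translation": [tx, ty, tz], "delta_rot": [ax, ay, az], "gripper": gripper}, ...]. A call has 1 to 5 rows; each row shifts and turns the commanded pose from where the row before left it, along the tool's axes as they then stand; what a row does not reach is not made up. A row lasts 1/8 s, in which the tool goes at most 62.5 mm and 10.7 degrees, less where a joint would pass 70% of its speed; a pose out of reach is approached as far as the arm can. A call with a gripper value outside its range is refused whole. The fingers move at their own pace and stop on an object; the grip force is fixed at half the most. Time passes only in rows, so rows that do not move let the fingers close. It gives the time, the measured TCP pose, the force and the opening at its end, in the units of the state.
- r.state(): the state, without advancing time (a new reading comes with each control period).
- r.get_image(name): name is "scene" or "side" or "wrist"; returns (picture, depth): 480x640x3 uint8, red, green, blue; 480x640 float32, m along the optical axis (not along the pixel's ray), 0 where there is no reading.
- r.camera_info(name): a dict with "fovy" (degrees; the focal length in pixels is half the picture's height over the tangent of half this angle, whatever the lens; pixels are square), "cx", "cy" (the principal point, pixels), "k1" (the pictures are not rectified: a ray, as slopes to the right and down, at radius r is drawn at 1 + k1 r^2 times it, then the intrinsics apply), "R" (3x3) and "t" (3): a world point X has camera coordinates R X + t; the wrist camera has in their place "T_tool_cam" (4x4, takes a point from camera to tool coordinates, whose origin is the TCP and whose axes are the flange's). Camera axes: x right, y down, z forward; pixel columns grow to the right and rows downward; lengths in m; the calibration is good to about 2 mm. A picture is of the moment at which its call begins: read the wrist's pose just before it. camera_info takes no time and is no camera call.
- r.close_job(): hands the job in, once; it reports no verdict.
Trained networks look in the newest picture that a camera, given by its name, has taken for a name from the list of things; names that differ only in an ending like _2 or _b are one class to them, and where a whole thing is asked for, a point or a joint stands for the part that bears it (a point fixed in the world has none). Each returns a list of dicts, best first, with "confidence" (0 to 1); they miss things now and then, are a little off and sometimes report something else, mostly with a low value. They report only what shows in the picture. A call takes as long as a camera call. They do not tell look-alikes from the thing itself.
- r.boxes_of(camera, query): "bbox" ([centre column, centre row, width, height] in pixels, round what is visible of it).
- r.cut_out(camera, query): "pixels" (480x640 bool, what is visible of it) and "bbox" ([centre column, centre row, width, height] in pixels, round what is visible of it).
The state is a dict: "time_s": time; "joint_positions": joint angles; "dq": joint speeds; "effort": joint torques, N m; "tcp_pos": TCP position; "eef_rot": TCP orientation; "contact_force": force on the tool from outside, world axes, zero at the start; "torque": the same for the moment, N m; "gripper_width": finger opening in m.
Only numpy, scipy, OpenCV 4.12 (cv2) and the standard library are available. Lean on these libraries where they do the work, as an engineer would, in place of code of your own. Each camera call takes 0.05 s, during which the arm holds its last target.

## Working session

There is one attempt and no reset: what is moved stays moved. The work goes in short steps, Python scripts to look and compute and a tool call to move; the robot and the scene stay as the last step left them, time stands still between calls to the robot, and variables do not carry over. Pictures are saved under pics/ and viewed, and the job is handed in when it is done.

Besides the shell and the picture viewer there is one more tool, called after ">>>" as name(argument=value, ...) on one line, values as JSON. carry_out: Moves the arm, as the interface text tells. Its arguments: {"type":"object","properties":{"commands":{"type":"array"}},"required":["commands"]}

```bash
ls; mkdir -p pics; python3 - <<'E'
from rig import r
import cv2
for n in ("scene","side"):
    im,d=r.get_image(n); cv2.imwrite(f"pics/{n}0.png",im[:,:,::-1])
    print(n,r.camera_info(n))
print(r.camera_info("wrist")); s=r.state(); print(s)
E
```

```text
pics
scene {'fovy': 45.68199863670459, 'cx': 319.3559001619904, 'cy': 238.8149567761923, 'k1': -0.16882057572258705, 'R': array([[ 0.85116865,  0.52481163,  0.00920266],
       [ 0.44871129, -0.71842442, -0.53153037],
       [-0.2723419 ,  0.45655132, -0.84698924]]), 't': array([-0.56037352, -0.16855516,  1.69278955])}
side {'fovy': 49.813295652717024, 'cx': 315.63822079327076, 'cy': 242.26961675755544, 'k1': -0.11089287658544358, 'R': array([[ 0.97870162, -0.20511704, -0.00837523],
       [-0.16192785, -0.74626444, -0.64565375],
       [ 0.12618445,  0.63325855, -0.76358437]]), 't': array([-0.60998262,  0.21591901,  0.9941973 ])}
{'fovy': 63.09780312606941, 'cx': 317.4001840875338, 'cy': 249.45735497535284, 'k1': -0.024649241448330673, 'T_tool_cam': array([[-9.95337315e-04, -9.48143010e-01, -3.17842480e-01,
         8.19321036e-02],
       [ 9.99999424e-01, -8.16318381e-04, -6.96414700e-04,
         1.39134375e-04],
       [ 4.00840071e-04, -3.17842990e-01,  9.48143277e-01,
        -1.42933841e-01],
       [ 0.00000000e+00,  0.00000000e+00,  0.00000000e+00,
         1.00000000e+00]])}
{'time_s': 0.1, 'joint_positions': array([ 6.58598963e+01,  1.76177194e+01,  8.63737513e+01,  1.09301173e-03,
        7.61094741e+01, -4.20978356e+00]), 'dq': array([ 0.04931154, -0.1175398 , -0.0936546 , -0.01563916,  0.01898728,
       -0.00815238]), 'effort': array([ 1.46498560e-04, -4.58528244e+01, -2.52610284e+01, -8.02632303e-05,
        5.61453926e-03,  5.55440621e-06]), 'tcp_pos': array([0.19576504, 0.54002074, 0.23049315]), 'eef_rot': array([[-9.40106250e-01,  3.40880763e-01, -7.37428889e-04],
       [ 3.40881528e-01,  9.40104900e-01, -1.60017048e-03],
       [ 1.47793177e-04, -1.75570616e-03, -9.99998448e-01]]), 'contact_force': array([-0.10314253, -0.18738802, -0.0059096 ]), 'torque': array([-0.02493822,  0.02737471,  0.00595413]), 'gripper_width': 0.08552018050046287}
```

View pics/scene0.png

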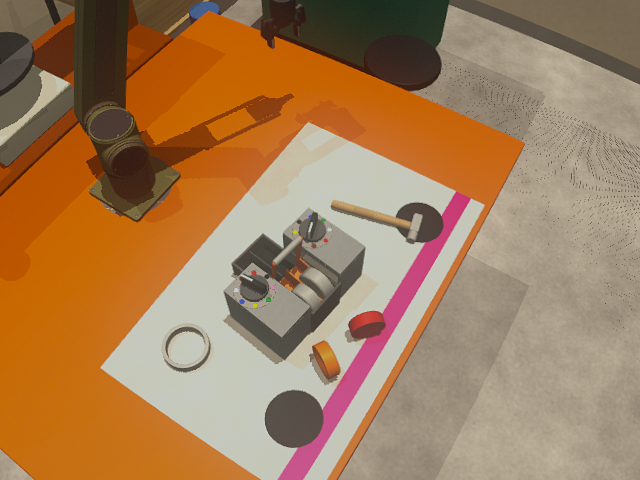

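View pics/side0.png

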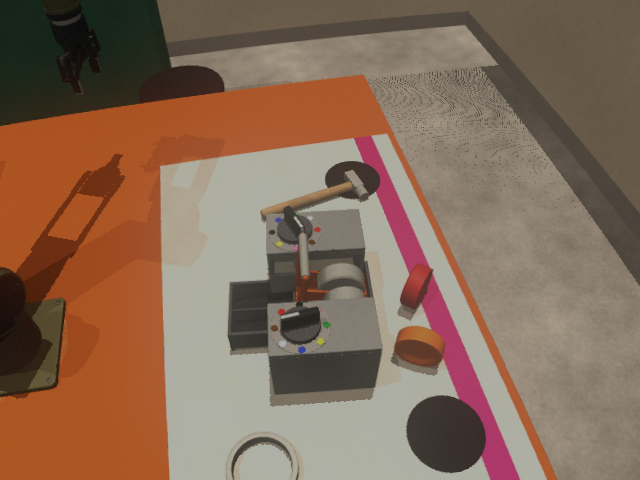

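The scene camera shows the dispenser at about (295,275), with the left dial at (313,228) and the right dial at (253,288). The mallet is at (380,220) and the spare ring at (186,347). The orange and red look-alike dies, at (326,358) and (367,323), are not part of the job. Next I'll enlarge both dials.

```bash
cat > h.py <<'E'
import numpy as np, cv2
from rig import r
def K(ci):
    f=240/np.tan(np.radians(ci['fovy']/2)); return f
def rays(ci,uv):
    uv=np.atleast_2d(uv).astype(float); f=K(ci)
    q=(uv-[ci['cx'],ci['cy']])/f; p=q.copy()
    for _ in range(20): p=q/(1+ci['k1']*(p**2).sum(1,keepdims=True))
    return np.c_[p,np.ones(len(p))]
def Twc(name,st=None):
    ci=r.camera_info(name)
    if name=='wrist':
        st=st or r.state(); T=np.eye(4);T[:3,:3]=st['eef_rot'];T[:3,3]=st['tcp_pos']
        T=T@ci['T_tool_cam']; return ci,T[:3,:3],T[:3,3]
    return ci,ci['R'].T,-ci['R'].T@ci['t']
def atz(name,uv,z,st=None):
    ci,R,c=Twc(name,st); d=rays(ci,uv)@R.T
    return c+d*((z-c[2])/d[:,2])[:,None]
def atd(name,uv,dep,st=None):
    ci,R,c=Twc(name,st); uv=np.atleast_2d(uv)
    dd=np.array([dep[int(round(v)),int(round(u))] for u,v in uv])
    return c+(rays(ci,uv)*dd[:,None])@R.T
def cloud(name,dep,st=None):
    ci,R,c=Twc(name,st); v,u=np.mgrid[:480,:640]
    return c+((rays(ci,np.c_[u.ravel(),v.ravel()])*dep.ravel()[:,None])@R.T)
def proj(name,X,st=None):
    ci,R,c=Twc(name,st); p=(np.atleast_2d(X)-c)@R; p=p[:,:2]/p[:,2:]
    return p*(1+ci['k1']*(p**2).sum(1,keepdims=True))*K(ci)+[ci['cx'],ci['cy']]
E
python3 - <<'E'
from h import *
ims=[]
for n,(x,y) in (("scene",(220,200)),("side",(220,200))):
    im,d=r.get_image(n); np.save(f"{n}_d.npy",d); np.save(f"{n}_i.npy",im)
    c=im[y:y+160,x:x+160,::-1]; ims.append(cv2.resize(c,None,fx=2.5,fy=2.5,interpolation=cv2.INTER_CUBIC) if 0 else cv2.resize(c,(400,400),interpolation=cv2.INTER_CUBIC))
    P=cloud(n,d); m=(abs(P[:,2]-.15)<.006)&(P[:,0]>.3)
    print(n,m.sum(),P[m].mean(0))
    z=P[:,2][(P[:,0]>.3)&(P[:,2]>.1)&(P[:,2]<.23)]
    print(np.histogram(z,bins=np.arange(.1,.235,.005)))
cv2.imwrite("pics/dials.png",np.hstack(ims))
for q in ("dial_left","dial_right","mark_left","grip_left"):
    for n in("scene","side"):
        print(q,n,[(np.round(b['bbox']),round(b['confidence'],2)) for b in r.boxes_of(n,q)][:3])
E
```

```text
scene 4513 [ 0.63526984 -0.06962284  0.14980549]
(array([ 208,  274,  337,  259,  199,  239,  169,  157,  248, 2306, 2016,
        336,  470,  110,   45,   40,   46,   96,  201,   24,   12,   98,
        137,   13,    0,    0]), array([0.1  , 0.105, 0.11 , 0.115, 0.12 , 0.125, 0.13 , 0.135, 0.14 ,
       0.145, 0.15 , 0.155, 0.16 , 0.165, 0.17 , 0.175, 0.18 , 0.185,
       0.19 , 0.195, 0.2  , 0.205, 0.21 , 0.215, 0.22 , 0.225, 0.23 ]))
side 7813 [ 0.62301461 -0.08175871  0.14975567]
(array([ 304,  394,  444,  414,  377,  397,  310,  348,  288, 4301, 3424,
        227,  921,   98,   99,  110,  117,  192,  398,   12,   26,  154,
        266,    0,    0,    0]), array([0.1  , 0.105, 0.11 , 0.115, 0.12 , 0.125, 0.13 , 0.135, 0.14 ,
       0.145, 0.15 , 0.155, 0.16 , 0.165, 0.17 , 0.175, 0.18 , 0.185,
       0.19 , 0.195, 0.2  , 0.205, 0.21 , 0.215, 0.22 , 0.225, 0.23 ]))
dial_left scene [(array([315., 228.,  24.,  32.]), 0.72)]
dial_left side [(array([293., 225.,  30.,  44.]), 0.61)]
dial_right scene [(array([254., 286.,  25.,  28.]), 0.21)]
dial_right side [(array([300., 326.,  42.,  36.]), 0.7)]
mark_left scene [(array([293., 284., 144., 149.]), 0.6), (array([253., 288.,  27.,  24.]), 0.48), (array([290., 263.,  34.,  54.]), 0.23)]
mark_left side [(array([305., 299., 154., 189.]), 0.85)]
grip_left scene [(array([313., 227.,  28.,  27.]), 0.57), (array([254., 286.,  27.,  25.]), 0.22)]
grip_left side [(array([295., 226.,  38.,  39.]), 0.92), (array([263., 456.,  64.,  43.]), 0.28)]
```

View pics/dials.png

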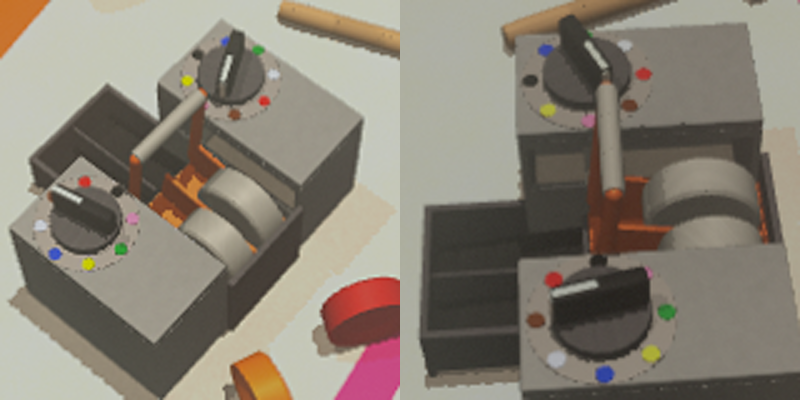

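```bash
cat > fit.py <<'E'
from h import *
from scipy.optimize import least_squares
a=np.pi/4
def crop(p,off): return [(p[0]-off)/2.5+220-.3,p[1]/2.5+200-.3]
side=[('L',3,545,49),('L',4,530,81),('L',5,547,110),('L',6,588,121),('L',7,629,105),('L',0,643,74),('L',1,625,46),
('R',2,598,262),('R',3,554,280),('R',4,536,320),('R',5,557,359),('R',6,604,374),('R',7,651,354),('R',0,667,312)]
scene=[('L',2,258,50),('L',3,225,41),('L',4,197,55),('L',5,187,81),('L',1,274,74),('L',0,265,101),('L',7,234,115),
('R',3,85,182),('R',2,117,191),('R',1,132,218),('R',0,121,249),('R',7,88,264),('R',6,55,254),('R',5,40,225)]
def loc(s,i): return np.array([0,.106 if s=='L' else -.106])+.0435*np.array([np.cos(i*a),np.sin(i*a)])
def fit(W,M):
    f=lambda p:((M@np.array([[np.cos(p[2]),np.sin(p[2])],[-np.sin(p[2]),np.cos(p[2])]])+p[:2])-W).ravel()
    s=least_squares(f,[.55,-.1,0]); return s.x,s.fun.reshape(-1,2)
def run():
    for n,L,o in(("side",side,400),("scene",scene,0)):
        W=atz(n,[crop((u,v),o) for _,_,u,v in L],.15)[:,:2]; M=np.array([loc(s,i) for s,i,_,_ in L])
        x,e=fit(W,M); print(n,x[:2],np.degrees(x[2]),"rms",np.sqrt((e**2).mean()))
if __name__=="__main__":
    run()
    # bars: clusters at z .187-.197
    for n in("scene","side"):
        d=np.load(n+"_d.npy"); im=np.load(n+"_i.npy").reshape(-1,3); P=cloud(n,d)
        m=(P[:,2]>.186)&(P[:,2]<.198)&(P[:,0]>.4); 
        for nm,c in(("L",(.55,.05)),("R",(.6,-.16))):
            print(n,nm)
        np.save(n+"_P.npy",P)
E
python3 fit.py
```

```text
side [ 0.58108318 -0.04479546] -7.704566643276857 rms 0.0005026958114595233
scene [ 0.58482324 -0.04789037] -7.842851484215964 rms 0.0005475247052609055
scene L
scene R
side L
side R
```

```bash
cat > bars.py <<'E'
from h import *
O=np.array([.583,-.0465]); Y=np.radians(-7.8)
Rm=np.array([[np.cos(Y),-np.sin(Y)],[np.sin(Y),np.cos(Y)]])
def w(x,y): return O+Rm@[x,y]
def bars(n,im,d,st=None):
    P=cloud(n,d,st); im=im.reshape(-1,3)
    out={}
    for nm,c in(("L",w(0,.106)),("R",w(0,-.106))):
        m=(abs(P[:,2]-.191)<.007)&(np.hypot(P[:,0]-c[0],P[:,1]-c[1])<.045)
        Q=P[m,:2]; mu=Q.mean(0); u,s,vt=np.linalg.svd(Q-mu,full_matrices=False); ax=vt[0]
        br=im[m].astype(int).min(1); wh=br>130
        t=(Q-mu)@ax; 
        if wh.sum() and t[wh].mean()<0: ax=-ax; t=-t
        print(n,nm,m.sum(),"axis exp",c.round(4),"z",P[m,2].mean().round(4),"mid",((t.max()+t.min())/2*ax+mu).round(4),"len",np.ptp(t).round(3),"wid",np.ptp((Q-mu)@vt[1]).round(3),"white",wh.sum(),
          "world ang",np.degrees(np.arctan2(ax[1],ax[0])).round(1),"dial",(np.degrees(np.arctan2(ax[1],ax[0]))-np.degrees(Y)).round(1)%360)
if __name__=="__main__":
    print(w(0,.106),w(0,-.106))
    for n in("scene","side"): bars(n,np.load(n+"_i.npy"),np.load(n+"_d.npy"))
E
python3 bars.py
```

```text
[0.59738585 0.05851927] [ 0.56861415 -0.15151927]
scene L 135 axis exp [0.5974 0.0585] z 0.1912 mid [0.6012 0.0546] len 0.068 wid 0.015 white 24 world ang -72.4 dial 295.4
scene R 177 axis exp [ 0.5686 -0.1515] z 0.1908 mid [ 0.5698 -0.1547] len 0.066 wid 0.017 white 28 world ang -176.6 dial 191.2
side L 224 axis exp [0.5974 0.0585] z 0.1907 mid [0.5938 0.058 ] len 0.066 wid 0.015 white 24 world ang -71.7 dial 296.1
side R 362 axis exp [ 0.5686 -0.1515] z 0.1902 mid [ 0.5656 -0.1533] len 0.065 wid 0.017 white 43 world ang -176.5 dial 191.3
```

>>> carry_out(commands=[{"translation": [0, 0, -18], "delta_rot": [0, 0, 10.4], "gripper": 0}, {"translation": [0, 0, -18], "delta_rot": [0, 0, 10.4], "gripper": 0}, {"translation": [0, 0, -18], "delta_rot": [0, 0, 10.4], "gripper": 0}, {"translation": [0, 0, -18], "delta_rot": [0, 0, 10.4], "gripper": 128}, {"translation": [0, 0, 0], "delta_rot": [0, 0, 10.4], "gripper": 128}])

```text
time_s: 1.23
tcp_pos: [0.1964, 0.5415, 0.3053]
eef_rot: [[-0.305, 0.952, 0.002], [0.952, 0.305, 0.004], [0.003, 0.003, -1.0]]
contact_force: [-0.3, 0.9, 0.3]
gripper_width: 0.0517
```

>>> carry_out(commands=[{"translation": [-53, 21.4, 0], "delta_rot": [0, 0, 0], "gripper": 128}, {"translation": [-53, 21.4, 0], "delta_rot": [0, 0, 0], "gripper": 128}, {"translation": [-53, 21.4, 0], "delta_rot": [0, 0, 0], "gripper": 128}, {"translation": [-53, 21.4, 0], "delta_rot": [0, 0, 0], "gripper": 128}, {"translation": [-53, 21.4, 0], "delta_rot": [0, 0, 0], "gripper": 128}])

```text
time_s: 1.85
tcp_pos: [0.3809, 0.3204, 0.3036]
eef_rot: [[-0.311, 0.951, 0.001], [0.951, 0.311, 0.0], [0.0, 0.001, -1.0]]
contact_force: [0.7, -0.1, -0.1]
gripper_width: 0.0424
```

>>> carry_out(commands=[{"translation": [-53, 21.4, 0], "delta_rot": [0, 0, 0], "gripper": 128}, {"translation": [-53, 21.4, 0], "delta_rot": [0, 0, 0], "gripper": 128}, {"translation": [-53, 21.4, 0], "delta_rot": [0, 0, 0], "gripper": 128}, {"translation": [-53, 21.4, 0], "delta_rot": [0, 0, 0], "gripper": 128}, {"translation": [-53, 21.4, 0], "delta_rot": [0, 0, 0], "gripper": 128}])

```text
time_s: 2.48
tcp_pos: [0.5649, 0.1015, 0.3035]
eef_rot: [[-0.31, 0.951, 0.001], [0.951, 0.31, 0.0], [0.0, 0.001, -1.0]]
contact_force: [0.5, 0.8, -0.5]
gripper_width: 0.0424
```

>>> carry_out(commands=[{"translation": [-52, 21.4, 0], "delta_rot": [0, 0, 0], "gripper": 128}, {"translation": [0, 0, 0], "delta_rot": [0, 0, 0], "gripper": 128}, {"translation": [0, 0, 0], "delta_rot": [0, 0, 0], "gripper": 128}])

```text
time_s: 2.85
tcp_pos: [0.5999, 0.0604, 0.3029]
eef_rot: [[-0.309, 0.951, -0.001], [0.951, 0.309, 0.001], [0.001, -0.001, -1.0]]
contact_force: [-0.3, 1.1, -0.1]
gripper_width: 0.0427
```

```bash
python3 - <<'E'
from bars import *
s=r.state(); im,d=r.get_image("wrist"); cv2.imwrite("pics/w1.png",im[:,:,::-1]); print(s['joint_positions'],s['tcp_pos'])
np.savez("w1.npz",im=im,d=d)
bars("wrist",im,d,s)
for a in (.106,-.106):
  for i in range(8):
    p=w(.0435*np.cos(i*np.pi/4),a+.0435*np.sin(i*np.pi/4)); u=proj("wrist",[*p,.15],s)[0]
    cv2.circle(im,(int(u[0]),int(u[1])),3,(255,0,255),1)
cv2.imwrite("pics/w1o.png",im[:,:,::-1])
E
```

```text
[ 1.71029438e+00  1.73646045e+01  7.62293240e+01  3.94024971e-02
  8.64826307e+01 -1.63206263e+01] [0.59985325 0.06038482 0.30293639]
wrist L 1825 axis exp [0.5974 0.0585] z 0.192 mid [0.5978 0.0582] len 0.064 wid 0.014 white 0 world ang -72.2 dial 295.6
wrist R 217 axis exp [ 0.5686 -0.1515] z 0.1921 mid [ 0.5505 -0.1524] len 0.018 wid 0.015 white 78 world ang -117.4 dial 250.4
```

View pics/w1o.png

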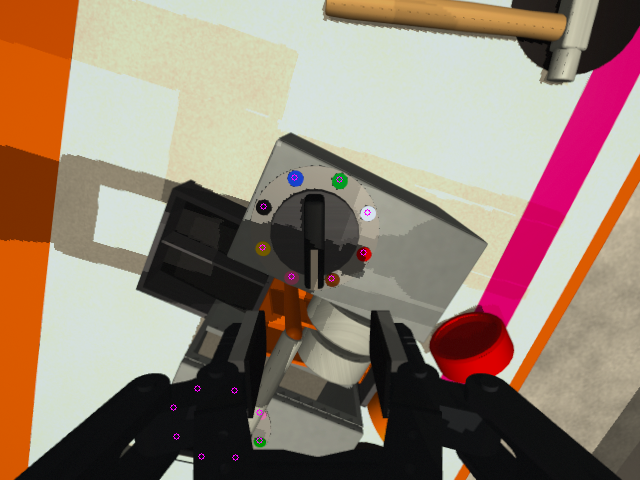

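The overlay puts the fitted dots onto the real ones in the wrist view: blue at (295,178), pink at (291,277). The stripe points down to (315,280), so the left dial is at about 296°. Next I'll descend onto the bar.

>>> carry_out(commands=[{"translation": [-1.2, -2.8, 34], "delta_rot": [0, 0, 0], "gripper": 128}, {"translation": [0, 0, 40], "delta_rot": [0, 0, 0], "gripper": 128}, {"translation": [0, 0, 40], "delta_rot": [0, 0, 0], "gripper": 128}, {"translation": [0, 0, 20], "delta_rot": [0, 0, 0], "gripper": 128}, {"translation": [0, 0, 0], "delta_rot": [0, 0, 0], "gripper": 128}])

```text
time_s: 3.52
tcp_pos: [0.5957, 0.0598, 0.1679]
eef_rot: [[-0.312, 0.95, -0.004], [0.95, 0.312, 0.0], [0.001, -0.004, -1.0]]
contact_force: [0.2, 1.1, 0.2]
gripper_width: 0.0427
```

>>> carry_out(commands=[{"translation": [0, 0, 0], "delta_rot": [0, 0, 0], "gripper": 255}, {"translation": [0, 0, 0], "delta_rot": [0, 0, 0], "gripper": 255}, {"translation": [0, 0, 0], "delta_rot": [0, 0, 0], "gripper": 255}, {"translation": [0, 0, 0], "delta_rot": [0, 0, 0], "gripper": 255}])

```text
time_s: 4.03
tcp_pos: [0.5979, 0.0586, 0.1712]
eef_rot: [[-0.31, 0.951, 0.001], [0.951, 0.31, 0.001], [0.0, 0.001, -1.0]]
contact_force: [-3.5, 0.0, 6.0]
gripper_width: 0.0129
```

>>> carry_out(commands=[{"translation": [0, 0, -3], "delta_rot": [0, 0, 10], "gripper": 255}, {"translation": [0, 0, 0], "delta_rot": [0, 0, 10], "gripper": 255}, {"translation": [0, 0, 0], "delta_rot": [0, 0, 10], "gripper": 255}, {"translation": [0, 0, 0], "delta_rot": [0, 0, 10], "gripper": 255}, {"translation": [0, 0, 0], "delta_rot": [0, 0, 10], "gripper": 255}])

```text
time_s: 4.65
tcp_pos: [0.5983, 0.0585, 0.1714]
eef_rot: [[0.534, 0.846, 0.0], [0.846, -0.534, 0.0], [0.0, -0.0, -1.0]]
contact_force: [2.4, 1.0, -8.6]
gripper_width: 0.0128
```

>>> carry_out(commands=[{"translation": [0, 0, 0], "delta_rot": [0, 0, 10], "gripper": 255}, {"translation": [0, 0, 0], "delta_rot": [0, 0, 10], "gripper": 255}, {"translation": [0, 0, 0], "delta_rot": [0, 0, 10], "gripper": 255}, {"translation": [0, 0, 0], "delta_rot": [0, 0, 10], "gripper": 255}, {"translation": [0, 0, 0], "delta_rot": [0, 0, 10], "gripper": 255}])

```text
time_s: 5.28
tcp_pos: [0.5986, 0.0581, 0.1714]
eef_rot: [[0.991, 0.135, 0.001], [0.135, -0.991, -0.0], [0.001, 0.0, -1.0]]
contact_force: [2.7, -1.0, -9.2]
gripper_width: 0.0124
```

>>> carry_out(commands=[{"translation": [0, 0, 0], "delta_rot": [0, 0, 10], "gripper": 255}, {"translation": [0, 0, 0], "delta_rot": [0, 0, 10], "gripper": 255}, {"translation": [0, 0, 0], "delta_rot": [0, 0, 10], "gripper": 255}, {"translation": [0, 0, 0], "delta_rot": [0, 0, 10], "gripper": 255}, {"translation": [0, 0, 0], "delta_rot": [0, 0, 10], "gripper": 255}])

```text
time_s: 5.9
tcp_pos: [0.5984, 0.0576, 0.1714]
eef_rot: [[0.74, -0.672, 0.0], [-0.672, -0.74, -0.001], [0.001, 0.001, -1.0]]
contact_force: [3.0, -1.4, -9.0]
gripper_width: 0.0125
```

>>> carry_out(commands=[{"translation": [0, 0, 0], "delta_rot": [0, 0, 10], "gripper": 255}, {"translation": [0, 0, 0], "delta_rot": [0, 0, 1], "gripper": 255}, {"translation": [0, 0, 0], "delta_rot": [0, 0, 0], "gripper": 255}])

```text
time_s: 6.28
tcp_pos: [0.5982, 0.0576, 0.1714]
eef_rot: [[0.605, -0.796, -0.0], [-0.796, -0.605, -0.001], [0.001, 0.001, -1.0]]
contact_force: [4.3, -3.8, -13.1]
gripper_width: 0.0129
```

```bash
python3 - <<'E'
from bars import *
s=r.state(); print(s['joint_positions'],s['tcp_pos'],s['eef_rot'],s['gripper_width'],s['contact_force'])
E
```

```text
[ 1.51117873e+00  2.24525091e+01  8.78720308e+01 -7.18789471e-02
  6.96902564e+01  1.44326272e+02] [0.59823736 0.05756    0.17139129] [[ 6.04736325e-01 -7.96425719e-01 -2.26870317e-04]
 [-7.96425345e-01 -6.04735703e-01 -1.18292455e-03]
 [ 8.04914957e-04  8.96042716e-04 -9.99999275e-01]] 0.012856771479028207 [  4.32446514  -3.76947742 -13.1304747 ]
```

>>> carry_out(commands=[{"translation": [0, 0, 0], "delta_rot": [0, 0, 0], "gripper": 128}, {"translation": [0, 0, 0], "delta_rot": [0, 0, 0], "gripper": 128}, {"translation": [0, 0, 0], "delta_rot": [0, 0, 0], "gripper": 128}, {"translation": [0, 0, -55], "delta_rot": [0, 0, 0], "gripper": 128}, {"translation": [0, 0, -55], "delta_rot": [0, 0, 0], "gripper": 128}])

```text
time_s: 6.9
tcp_pos: [0.5975, 0.0586, 0.2835]
eef_rot: [[0.603, -0.798, -0.001], [-0.798, -0.603, 0.0], [-0.001, 0.001, -1.0]]
contact_force: [0.2, -0.2, -0.5]
gripper_width: 0.0428
```

```bash
python3 - <<'E'
from bars import *
for n in("wrist","side","scene"):
    s=r.state(); im,d=r.get_image(n); bars(n,im,d,s); cv2.imwrite(f"pics/{n}2.png",im[:,:,::-1])
print(s['tcp_pos'],s['joint_positions'])
E
```

```text
wrist L 2096 axis exp [0.5974 0.0585] z 0.1919 mid [0.5976 0.0584] len 0.065 wid 0.014 white 245 world ang 126.9 dial 134.7
wrist R 1247 axis exp [ 0.5686 -0.1515] z 0.1907 mid [ 0.552  -0.1484] len 0.034 wid 0.015 white 180 world ang -167.7 dial 200.1
side L 244 axis exp [0.5974 0.0585] z 0.1903 mid [0.5933 0.0577] len 0.064 wid 0.016 white 21 world ang 127.9 dial 135.7
side R 364 axis exp [ 0.5686 -0.1515] z 0.1901 mid [ 0.5658 -0.1532] len 0.065 wid 0.016 white 47 world ang -176.8 dial 191.0
scene L 126 axis exp [0.5974 0.0585] z 0.1914 mid [0.6    0.0563] len 0.066 wid 0.014 white 16 world ang 126.4 dial 134.2
scene R 176 axis exp [ 0.5686 -0.1515] z 0.1908 mid [ 0.5699 -0.1548] len 0.065 wid 0.016 white 28 world ang -176.0 dial 191.8
[0.60215369 0.05870395 0.2905026 ] [1.55714313e+00 1.74000827e+01 7.79339384e+01 1.85370157e-02
 8.38091003e+01 1.44448867e+02]
```

View pics/wrist2.png

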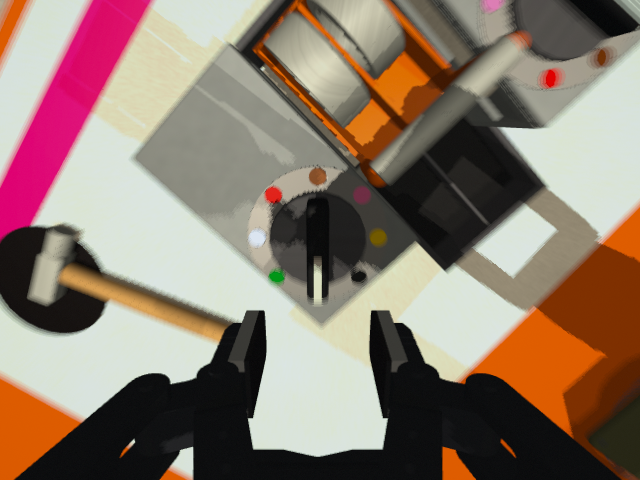

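>>> carry_out(commands=[{"translation": [0, 0, 0], "delta_rot": [0, 0, -10.5], "gripper": 128}, {"translation": [0, 0, 0], "delta_rot": [0, 0, -10.5], "gripper": 128}, {"translation": [0, 0, 0], "delta_rot": [0, 0, -10.5], "gripper": 128}, {"translation": [0, 0, 0], "delta_rot": [0, 0, -10.5], "gripper": 128}, {"translation": [0, 0, 0], "delta_rot": [0, 0, -10.5], "gripper": 128}])

```text
time_s: 7.68
tcp_pos: [0.597, 0.0584, 0.2809]
eef_rot: [[1.0, -0.001, -0.003], [-0.001, -1.0, 0.0], [-0.003, -0.0, -1.0]]
contact_force: [0.4, 0.2, 0.1]
gripper_width: 0.0425
```

>>> carry_out(commands=[{"translation": [0, 0, 0], "delta_rot": [0, 0, -4], "gripper": 128}, {"translation": [0, 0, 0], "delta_rot": [0, 0, 0], "gripper": 128}])

```text
time_s: 7.92
tcp_pos: [0.5972, 0.0584, 0.2811]
eef_rot: [[0.998, 0.062, -0.002], [0.062, -0.998, 0.0], [-0.002, -0.0, -1.0]]
contact_force: [0.3, 0.4, 0.3]
gripper_width: 0.0425
```

>>> carry_out(commands=[{"translation": [-10.4, 51.9, 0], "delta_rot": [0, 0, 0], "gripper": 128}, {"translation": [-10.4, 51.9, 0], "delta_rot": [0, 0, 0], "gripper": 128}, {"translation": [-10.4, 51.9, 0], "delta_rot": [0, 0, 0], "gripper": 128}, {"translation": [-10.4, 51.9, 0], "delta_rot": [0, 0, 0], "gripper": 128}, {"translation": [0, 0, 0], "delta_rot": [0, 0, 0], "gripper": 128}])

```text
time_s: 8.55
tcp_pos: [0.5685, -0.155, 0.2815]
eef_rot: [[0.998, 0.056, -0.001], [0.056, -0.998, -0.001], [-0.001, 0.001, -1.0]]
contact_force: [0.2, -0.3, -0.2]
gripper_width: 0.0423
```

```bash
python3 - <<'E'
from bars import *
n="wrist"
s=r.state(); im,d=r.get_image(n); bars(n,im,d,s); cv2.imwrite(f"pics/{n}3.png",im[:,:,::-1])
print(s['tcp_pos'],s['joint_positions'])
E
```

```text
wrist L 510 axis exp [0.5974 0.0585] z 0.1894 mid [0.6087 0.0355] len 0.024 wid 0.011 white 0 world ang 159.7 dial 167.5
wrist R 2106 axis exp [ 0.5686 -0.1515] z 0.1919 mid [ 0.5687 -0.1519] len 0.065 wid 0.014 white 1 world ang -176.5 dial 191.3
[ 0.56850922 -0.15504259  0.28153419] [-1.93162154e+01  1.68647621e+01  7.99928376e+01 -7.18967202e-02
  8.31960979e+01  6.74825101e+01]
```

View pics/wrist3.png

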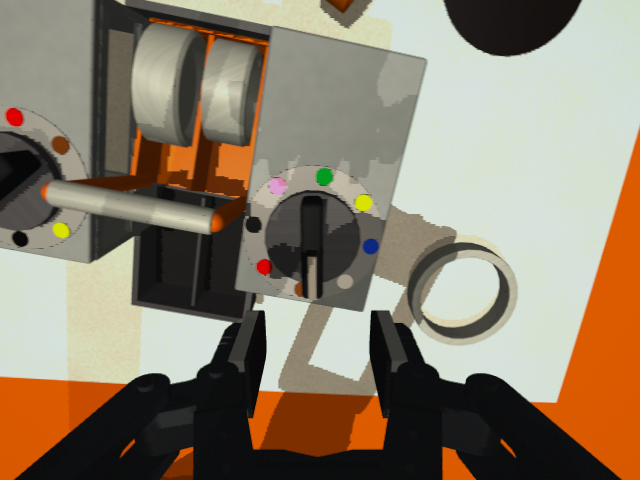

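>>> carry_out(commands=[{"translation": [0, 0, 40], "delta_rot": [0, 0, 0], "gripper": 128}, {"translation": [0, 0, 40], "delta_rot": [0, 0, 0], "gripper": 128}, {"translation": [0, 0, 30], "delta_rot": [0, 0, 0], "gripper": 128}, {"translation": [0, 0, 0], "delta_rot": [0, 0, 0], "gripper": 128}, {"translation": [0, 0, 0], "delta_rot": [0, 0, 0], "gripper": 128}])

```text
time_s: 9.22
tcp_pos: [0.5704, -0.1507, 0.1733]
eef_rot: [[0.998, 0.063, 0.001], [0.063, -0.998, -0.0], [0.001, 0.0, -1.0]]
contact_force: [-0.0, -0.6, -0.6]
gripper_width: 0.0421
```

>>> carry_out(commands=[{"translation": [0, 0, 0], "delta_rot": [0, 0, 0], "gripper": 255}, {"translation": [0, 0, 0], "delta_rot": [0, 0, 0], "gripper": 255}, {"translation": [0, 0, 0], "delta_rot": [0, 0, 0], "gripper": 255}, {"translation": [0, 0, 0], "delta_rot": [0, 0, 0], "gripper": 255}])

```text
time_s: 9.72
tcp_pos: [0.5706, -0.1519, 0.1742]
eef_rot: [[0.998, 0.062, 0.003], [0.062, -0.998, -0.001], [0.003, 0.001, -1.0]]
contact_force: [-0.4, 0.3, 7.1]
gripper_width: 0.0124
```

>>> carry_out(commands=[{"translation": [0, 0, 0], "delta_rot": [0, 0, -10.3], "gripper": 255}, {"translation": [0, 0, 0], "delta_rot": [0, 0, -10.3], "gripper": 255}, {"translation": [0, 0, 0], "delta_rot": [0, 0, -10.3], "gripper": 255}, {"translation": [0, 0, 0], "delta_rot": [0, 0, -10.3], "gripper": 255}, {"translation": [0, 0, 0], "delta_rot": [0, 0, -10.3], "gripper": 255}])

```text
time_s: 10.35
tcp_pos: [0.57, -0.1509, 0.1741]
eef_rot: [[0.568, 0.823, 0.002], [0.823, -0.568, 0.001], [0.002, 0.001, -1.0]]
contact_force: [-1.7, 2.4, 8.3]
gripper_width: 0.0126
```

>>> carry_out(commands=[{"translation": [0, 0, 0], "delta_rot": [0, 0, -10.3], "gripper": 255}, {"translation": [0, 0, 0], "delta_rot": [0, 0, -10.3], "gripper": 255}, {"translation": [0, 0, 0], "delta_rot": [0, 0, -10.3], "gripper": 255}, {"translation": [0, 0, 0], "delta_rot": [0, 0, -10.3], "gripper": 255}, {"translation": [0, 0, 0], "delta_rot": [0, 0, -10.3], "gripper": 255}])

```text
time_s: 10.98
tcp_pos: [0.5688, -0.1507, 0.1741]
eef_rot: [[-0.29, 0.957, 0.0], [0.957, 0.29, 0.001], [0.001, 0.0, -1.0]]
contact_force: [-3.9, 2.8, 9.5]
gripper_width: 0.0125
```

>>> carry_out(commands=[{"translation": [0, 0, 0], "delta_rot": [0, 0, -10.3], "gripper": 255}, {"translation": [0, 0, 0], "delta_rot": [0, 0, -10.3], "gripper": 255}, {"translation": [0, 0, 0], "delta_rot": [0, 0, 0], "gripper": 255}, {"translation": [0, 0, 0], "delta_rot": [0, 0, 0], "gripper": 255}])

```text
time_s: 11.48
tcp_pos: [0.5684, -0.1509, 0.1741]
eef_rot: [[-0.604, 0.797, -0.001], [0.797, 0.604, 0.001], [0.001, -0.0, -1.0]]
contact_force: [-5.0, 1.9, 9.9]
gripper_width: 0.0127
```

>>> carry_out(commands=[{"translation": [0, 0, 0], "delta_rot": [0, 0, 0], "gripper": 128}, {"translation": [0, 0, 0], "delta_rot": [0, 0, 0], "gripper": 128}, {"translation": [0, 0, 0], "delta_rot": [0, 0, 0], "gripper": 128}, {"translation": [0, 0, -55], "delta_rot": [0, 0, 0], "gripper": 128}, {"translation": [0, 0, -55], "delta_rot": [0, 0, 0], "gripper": 128}])

```text
time_s: 12.1
tcp_pos: [0.569, -0.1514, 0.2824]
eef_rot: [[-0.604, 0.797, -0.002], [0.797, 0.604, 0.001], [0.002, -0.001, -1.0]]
contact_force: [0.6, -0.6, -0.0]
gripper_width: 0.0426
```

>>> carry_out(commands=[{"translation": [0, 0, -20], "delta_rot": [0, 0, 0], "gripper": 128}, {"translation": [0, 0, 0], "delta_rot": [0, 0, 0], "gripper": 128}])

```text
time_s: 12.35
tcp_pos: [0.5707, -0.1519, 0.3043]
eef_rot: [[-0.604, 0.797, 0.004], [0.797, 0.604, -0.002], [-0.004, 0.003, -1.0]]
contact_force: [0.6, 0.1, -0.4]
gripper_width: 0.0426
```

```bash
python3 - <<'E'
from bars import *
for n in("wrist","side","scene"):
    s=r.state(); im,d=r.get_image(n); bars(n,im,d,s); cv2.imwrite(f"pics/{n}4.png",im[:,:,::-1])
    # handle
    P=cloud(n,d,s); loc=(P[:,:2]-O)@Rm
    m=(P[:,2]>.2005)&(P[:,2]<.218)&(abs(loc[:,1])<.05)&(loc[:,0]>-.12)&(loc[:,0]<.06)
    print("handle n",m.sum(),"loc x",np.percentile(loc[m,0],[2,50,98]).round(4),"y",np.percentile(loc[m,1],[1,99]).round(4),"z",np.percentile(P[m,2],[50,99]).round(4))
print(s['tcp_pos'],s['joint_positions'])
E
```

```text
wrist L 1588 axis exp [0.5974 0.0585] z 0.1908 mid [0.6063 0.0433] len 0.031 wid 0.015 white 0 world ang -51.8 dial 316.0
wrist R 1818 axis exp [ 0.5686 -0.1515] z 0.192 mid [ 0.5694 -0.1524] len 0.066 wid 0.014 white 18 world ang -52.5 dial 315.3
handle n 4517 loc x [0.0057 0.0114 0.0199] y [-0.0486  0.0479] z [0.2117 0.2143]bars.py:10: RuntimeWarning: Mean of empty slice.
  Q=P[m,:2]; mu=Q.mean(0); u,s,vt=np.linalg.svd(Q-mu,full_matrices=False); ax=vt[0]
  ret = um.true_divide(
Traceback (most recent call last):
  File "bars.py", line 10, in bars
    Q=P[m,:2]; mu=Q.mean(0); u,s,vt=np.linalg.svd(Q-mu,full_matrices=False); ax=vt[0]
                                                                                ~~^^^
IndexError: index 0 is out of bounds for axis 0 with size 0
```

View pics/wrist4.png

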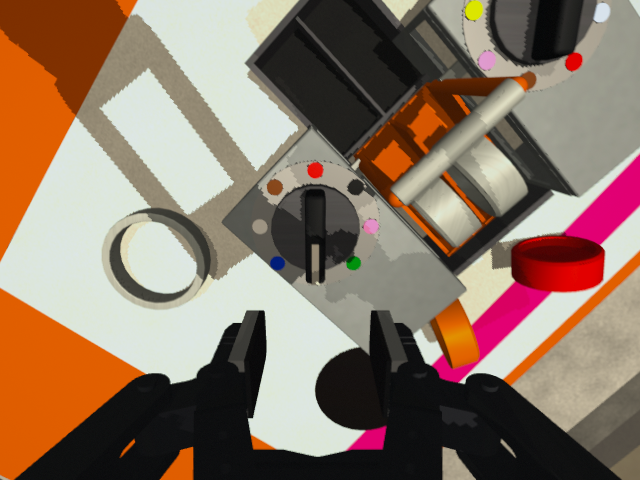

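Both dials are on code: left at about 135°, right at about 315°. The handle sits at dispenser x of about +12 mm with its top at 0.213. Next I'll move over it, jaws across the bar.

>>> carry_out(commands=[{"translation": [0, 0, 0], "delta_rot": [0, 0, 9], "gripper": 128}, {"translation": [0, 0, 0], "delta_rot": [0, 0, 9], "gripper": 128}, {"translation": [0, 0, 0], "delta_rot": [0, 0, 9], "gripper": 128}, {"translation": [0, 0, 0], "delta_rot": [0, 0, 9], "gripper": 128}, {"translation": [0, 0, 0], "delta_rot": [0, 0, 9], "gripper": 128}])

```text
time_s: 13.08
tcp_pos: [0.5684, -0.1511, 0.2996]
eef_rot: [[0.141, 0.99, -0.005], [0.99, -0.141, 0.002], [0.001, -0.005, -1.0]]
contact_force: [0.9, -0.2, 0.9]
gripper_width: 0.0426
```

>>> carry_out(commands=[{"translation": [35, 4, 0], "delta_rot": [0, 0, 0], "gripper": 128}, {"translation": [35, 4, 0], "delta_rot": [0, 0, 0], "gripper": 128}, {"translation": [36, 4.5, 0], "delta_rot": [0, 0, 0], "gripper": 128}, {"translation": [0, 0, 0], "delta_rot": [0, 0, 0], "gripper": 128}, {"translation": [0, 0, 0], "delta_rot": [0, 0, 0], "gripper": 128}])

```text
time_s: 13.7
tcp_pos: [0.5955, -0.0484, 0.3006]
eef_rot: [[0.136, 0.991, -0.003], [0.991, -0.136, -0.0], [-0.001, -0.003, -1.0]]
contact_force: [-1.2, -0.1, 1.0]
gripper_width: 0.0424
```

```bash
cat > hd.py <<'E'
from bars import *
def handle(n,d,s,lo=.2005,hi=.218):
    P=cloud(n,d,s); loc=(P[:,:2]-O)@Rm
    m=(P[:,2]>lo)&(P[:,2]<hi)&(abs(loc[:,1])<.05)&(loc[:,0]>-.12)&(loc[:,0]<.06)
    print(n,"handle n",m.sum(),"loc x",np.percentile(loc[m,0],[2,50,98]).round(4),"y",np.percentile(loc[m,1],[1,99]).round(4),"z",np.percentile(P[m,2],[50,99]).round(4), "world", P[m].mean(0).round(4))
E
python3 - <<'E'
from hd import *
s=r.state(); im,d=r.get_image("wrist"); handle("wrist",d,s); cv2.imwrite(f"pics/wrist5.png",im[:,:,::-1])
print(s['tcp_pos'],s['eef_rot'],(s['tcp_pos'][:2]-O)@Rm)
E
```

```text
wrist handle n 3604 loc x [0.0058 0.0137 0.0211] y [-0.0474  0.049 ] z [0.2119 0.2142] world [ 0.5969 -0.0442  0.2113]
[ 0.59546941 -0.04840442  0.30055977] [[ 1.35776238e-01  9.90734030e-01 -3.30079873e-03]
 [ 9.90739261e-01 -1.35777896e-01 -2.82400593e-04]
 [-7.27959384e-04 -3.23188760e-03 -9.99994512e-01]] [ 0.0126125  -0.00019451]
```

View pics/wrist5.png

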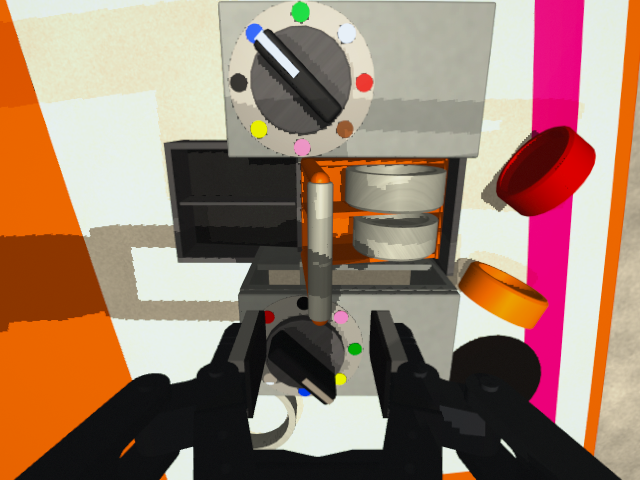

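The pointers look at blue (254,33) and yellow (340,379). The handle bar is at (320,245), straight below the gripper. Next I'll descend and pinch.

>>> carry_out(commands=[{"translation": [0, 0.5, 40], "delta_rot": [0, 0, 0], "gripper": 128}, {"translation": [0, 0, 40], "delta_rot": [0, 0, 0], "gripper": 128}, {"translation": [0, 0, 35], "delta_rot": [0, 0, 0], "gripper": 128}, {"translation": [0, 0, 0], "delta_rot": [0, 0, 0], "gripper": 128}, {"translation": [0, 0, 0], "delta_rot": [0, 0, 0], "gripper": 128}])

```text
time_s: 14.38
tcp_pos: [0.5975, -0.0491, 0.1884]
eef_rot: [[0.137, 0.991, 0.001], [0.991, -0.137, -0.0], [-0.0, 0.002, -1.0]]
contact_force: [-0.6, 0.2, -0.1]
gripper_width: 0.0427
```

>>> carry_out(commands=[{"translation": [0, 0, 0], "delta_rot": [0, 0, 0], "gripper": 255}, {"translation": [0, 0, 0], "delta_rot": [0, 0, 0], "gripper": 255}, {"translation": [0, 0, 0], "delta_rot": [0, 0, 0], "gripper": 255}, {"translation": [0, 0, 0], "delta_rot": [0, 0, 0], "gripper": 255}])

```text
time_s: 14.88
tcp_pos: [0.5966, -0.0484, 0.1893]
eef_rot: [[0.136, 0.991, 0.001], [0.991, -0.136, -0.001], [-0.001, 0.001, -1.0]]
contact_force: [-3.1, -0.3, 4.8]
gripper_width: 0.0139
```

>>> carry_out(commands=[{"translation": [0, -5.9, -0.5], "delta_rot": [0, 0, 0], "gripper": 255}, {"translation": [0, -5.9, -0.4], "delta_rot": [0, 0, 0], "gripper": 255}, {"translation": [0, -5.9, 0], "delta_rot": [0, 0, 0], "gripper": 255}, {"translation": [0, -5.9, 0], "delta_rot": [0, 0, 0], "gripper": 255}, {"translation": [0, 0, 0], "delta_rot": [0, 0, 0], "gripper": 255}])

```text
time_s: 15.5
tcp_pos: [0.5794, -0.0461, 0.1909]
eef_rot: [[0.136, 0.991, 0.014], [0.991, -0.136, -0.002], [-0.001, 0.014, -1.0]]
contact_force: [8.2, -1.7, -2.0]
gripper_width: 0.0136
```

>>> carry_out(commands=[{"translation": [0, -5.8, 0.4], "delta_rot": [0, 0, 0], "gripper": 255}, {"translation": [0, -5.8, 0.5], "delta_rot": [0, 0, 0], "gripper": 255}, {"translation": [0, -5.8, 0.9], "delta_rot": [0, 0, 0], "gripper": 255}, {"translation": [0, -5.8, 1], "delta_rot": [0, 0, 0], "gripper": 255}, {"translation": [0, 0, 0], "delta_rot": [0, 0, 0], "gripper": 255}])

```text
time_s: 16.12
tcp_pos: [0.5581, -0.0432, 0.1904]
eef_rot: [[0.136, 0.991, 0.019], [0.991, -0.136, -0.003], [-0.001, 0.019, -1.0]]
contact_force: [7.5, -0.4, 8.8]
gripper_width: 0.0139
```

>>> carry_out(commands=[{"translation": [0, -5.7, 1.2], "delta_rot": [0, 0, 0], "gripper": 255}, {"translation": [0, -5.7, 1.4], "delta_rot": [0, 0, 0], "gripper": 255}, {"translation": [0, -5.6, 1.6], "delta_rot": [0, 0, 0], "gripper": 255}, {"translation": [0, -5.5, 1.7], "delta_rot": [0, 0, 0], "gripper": 255}, {"translation": [0, 0, 0], "delta_rot": [0, 0, 0], "gripper": 255}])

```text
time_s: 16.75
tcp_pos: [0.5324, -0.0397, 0.1837]
eef_rot: [[0.136, 0.991, 0.012], [0.991, -0.136, -0.002], [-0.001, 0.012, -1.0]]
contact_force: [0.7, 0.3, 11.8]
gripper_width: 0.0137
```

>>> carry_out(commands=[{"translation": [0, -5.5, 2.1], "delta_rot": [0, 0, 0], "gripper": 255}, {"translation": [0, -5.5, 2.3], "delta_rot": [0, 0, 0], "gripper": 255}, {"translation": [0, -5.3, 2.5], "delta_rot": [0, 0, 0], "gripper": 255}, {"translation": [0, -5.2, 2.6], "delta_rot": [0, 0, 0], "gripper": 255}, {"translation": [0, 0, 0], "delta_rot": [0, 0, 0], "gripper": 255}])

```text
time_s: 17.38
tcp_pos: [0.5105, -0.0366, 0.1734]
eef_rot: [[0.136, 0.991, 0.01], [0.991, -0.136, -0.002], [-0.001, 0.01, -1.0]]
contact_force: [-0.4, -1.0, 8.0]
gripper_width: 0.0138
```

>>> carry_out(commands=[{"translation": [0, -4, 2.2], "delta_rot": [0, 0, 0], "gripper": 255}, {"translation": [0, -3, 1.6], "delta_rot": [0, 0, 0], "gripper": 255}, {"translation": [0, 0, 0], "delta_rot": [0, 0, 0], "gripper": 255}, {"translation": [0, 0, 0], "delta_rot": [0, 0, 0], "gripper": 255}])

```text
time_s: 17.88
tcp_pos: [0.507, -0.0361, 0.171]
eef_rot: [[0.136, 0.991, 0.016], [0.991, -0.136, -0.003], [-0.001, 0.017, -1.0]]
contact_force: [6.1, -1.6, 12.1]
gripper_width: 0.0139
```

```bash
python3 - <<'E'
from hd import *
o=[]
for n in("side","scene"):
    s=r.state(); im,d=r.get_image(n); np.savez(n+"6.npz",im=im,d=d)
    o.append(cv2.resize(im[180:380,200:400,::-1],(400,400),interpolation=cv2.INTER_CUBIC))
cv2.imwrite("pics/pulled.png",np.hstack(o)); print((s['tcp_pos'][:2]-O)@Rm,s['tcp_pos'],s['contact_force'])
E
```

```text
[-7.67395583e-02 -7.81648042e-05] [ 0.50695984 -0.03616269  0.1709373 ] [ 6.15382832 -2.00438369 11.57347868]
```

View pics/pulled.png

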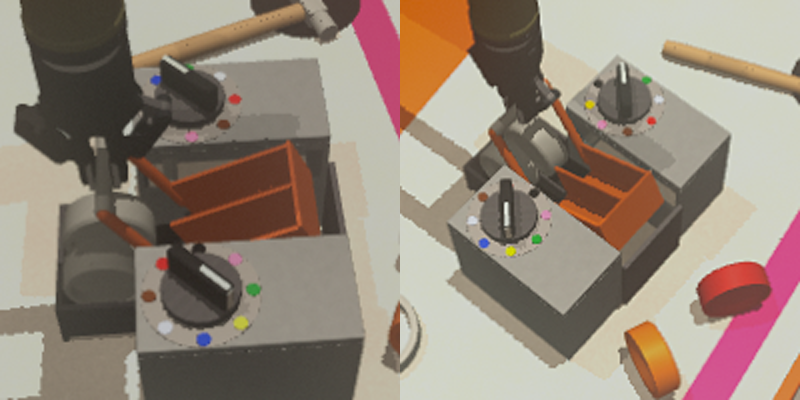

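Both dies have rolled into the trough. I'll pull a little further to confirm the bin is on its stop.

>>> carry_out(commands=[{"translation": [0, -3, 1.6], "delta_rot": [0, 0, 0], "gripper": 255}, {"translation": [0, -2, 1], "delta_rot": [0, 0, 0], "gripper": 255}, {"translation": [0, 0, 0], "delta_rot": [0, 0, 0], "gripper": 255}])

```text
time_s: 18.35
tcp_pos: [0.507, -0.0362, 0.1709]
eef_rot: [[0.136, 0.99, 0.027], [0.991, -0.136, -0.004], [-0.001, 0.027, -1.0]]
contact_force: [11.4, -1.8, 18.9]
gripper_width: 0.014
```

TCP did not move and the force rose, so the bin is on its stop. I'll relax, release and rise.

>>> carry_out(commands=[{"translation": [0, 4, -3], "delta_rot": [0, 0, 0], "gripper": 255}, {"translation": [0, 0, 0], "delta_rot": [0, 0, 0], "gripper": 120}, {"translation": [0, 0, 0], "delta_rot": [0, 0, 0], "gripper": 120}, {"translation": [0, 0, 0], "delta_rot": [0, 0, 0], "gripper": 120}, {"translation": [0, 0, 0], "delta_rot": [0, 0, 0], "gripper": 120}])

```text
time_s: 18.98
tcp_pos: [0.4983, -0.0346, 0.1663]
eef_rot: [[0.136, 0.991, -0.001], [0.991, -0.136, 0.0], [0.0, -0.001, -1.0]]
contact_force: [-0.6, 0.4, 1.0]
gripper_width: 0.0455
```

>>> carry_out(commands=[{"translation": [0, 0, -30], "delta_rot": [0, 0, 0], "gripper": 120}, {"translation": [0, 0, -40], "delta_rot": [0, 0, 0], "gripper": 120}, {"translation": [0, 0, -50], "delta_rot": [0, 0, 0], "gripper": 120}, {"translation": [0, 0, -50], "delta_rot": [0, 0, 0], "gripper": 120}, {"translation": [0, 0, 0], "delta_rot": [0, 0, 0], "gripper": 120}])

```text
time_s: 19.6
tcp_pos: [0.5013, -0.0351, 0.3411]
eef_rot: [[0.136, 0.991, 0.009], [0.991, -0.136, -0.001], [-0.0, 0.009, -1.0]]
contact_force: [0.6, 0.1, -0.2]
gripper_width: 0.045
```

```bash
python3 - <<'E'
from hd import *
for n in("wrist","side","scene"):
    s=r.state(); im,d=r.get_image(n); cv2.imwrite(f"pics/{n}7.png",im[:,:,::-1])
    try: bars(n,im,d,s)
    except Exception as e: print(n,e)
    P=cloud(n,d,s); loc=np.c_[(P[:,:2]-O)@Rm,P[:,2]]
    m=(abs(loc[:,1])<.04)&(loc[:,0]>-.13)&(loc[:,0]<-.03)&(loc[:,2]>.16)&(loc[:,2]<.205)
    if m.sum(): h=loc[m]; print(n,"handle",m.sum(),h.mean(0).round(4),np.percentile(h[:,2],98).round(4))
    for nm,lo,hi in(("L",.01,.05),("R",-.05,-.01)):
        m=(loc[:,1]>lo)&(loc[:,1]<hi)&(loc[:,0]>-.14)&(loc[:,0]<0)&(loc[:,2]>.06)&(loc[:,2]<.135)
        if m.sum(): h=loc[m]; print(n,nm,"die pts",m.sum(),h.mean(0).round(3),"ztop",np.percentile(h[:,2],98).round(3))
print(s['tcp_pos'],s['contact_force'],s['time_s'])
E
```

```text
wrist L 2132 axis exp [0.5974 0.0585] z 0.1916 mid [0.5965 0.0578] len 0.065 wid 0.015 white 406 world ang 127.2 dial 135.0
wrist R 139 axis exp [ 0.5686 -0.1515] z 0.1904 mid [ 0.5751 -0.15  ] len 0.057 wid 0.006 white 1 world ang -56.2 dial 311.6
wrist handle 2042 [-0.0773  0.0016  0.1939] 0.1966
wrist L die pts 2225 [-0.082  0.028  0.096] ztop 0.127
wrist R die pts 1966 [-0.076 -0.03   0.09 ] ztop 0.129
side L 237 axis exp [0.5974 0.0585] z 0.1906 mid [0.5935 0.0577] len 0.065 wid 0.015 white 30 world ang 127.1 dial 134.9
side R 347 axis exp [ 0.5686 -0.1515] z 0.1905 mid [ 0.5658 -0.1531] len 0.065 wid 0.015 white 51 world ang -52.5 dial 315.3
side handle 326 [-0.0797 -0.0009  0.1932] 0.1965
side L die pts 889 [-0.064  0.03   0.092] ztop 0.129
side R die pts 629 [-0.097 -0.027  0.085] ztop 0.097
scene L 130 axis exp [0.5974 0.0585] z 0.1912 mid [0.599  0.0576] len 0.067 wid 0.014 white 21 world ang 126.8 dial 134.6
scene R 160 axis exp [ 0.5686 -0.1515] z 0.191 mid [ 0.5712 -0.154 ] len 0.066 wid 0.014 white 28 world ang -53.3 dial 314.5
scene handle 209 [-0.0726  0.0021  0.1918] 0.1988
scene L die pts 468 [-0.057  0.029  0.097] ztop 0.132
scene R die pts 206 [-0.082 -0.026  0.088] ztop 0.131
[ 0.49870231 -0.03474649  0.33667276] [-0.146824   -0.28089177 -1.00902964] 19.7
```

View pics/wrist7.png

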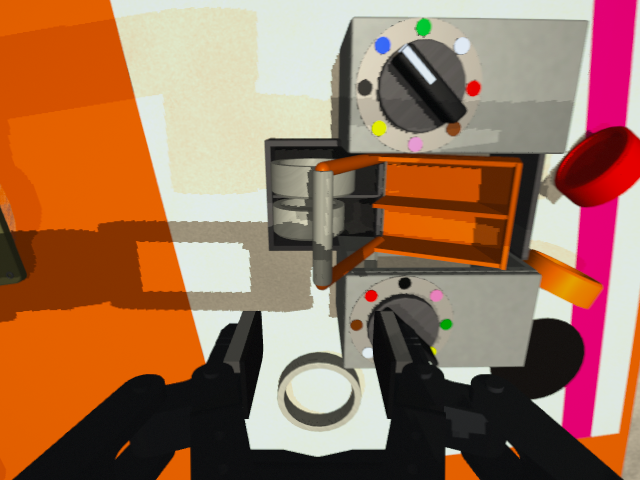

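View pics/side7.png

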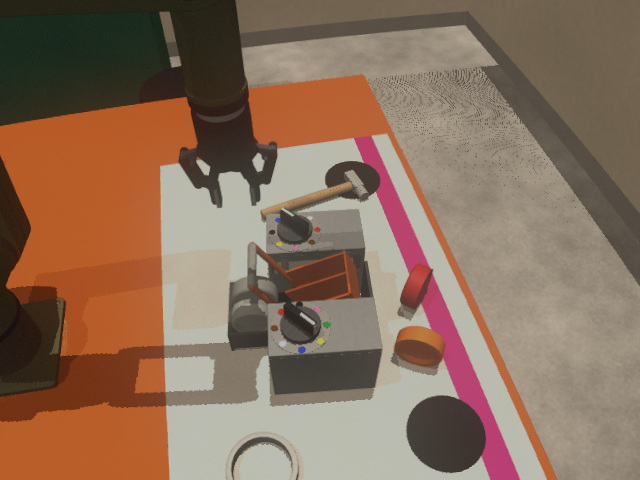

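```bash
python3 - <<'E'
from hd import *
from scipy.optimize import least_squares
for k in range(2):
  for n in("wrist","side"):
    s=r.state(); im,d=r.get_image(n)
    P=cloud(n,d,s); loc=np.c_[(P[:,:2]-O)@Rm,P[:,2]]; c=im.reshape(-1,3).astype(int); grey=(c.max(1)-c.min(1))<40
    for nm,lo,hi,R in(("L",.018,.038,.045),("R",-.038,-.018,.040)):
        m=grey&(loc[:,1]>lo)&(loc[:,1]<hi)&(loc[:,0]>-.14)&(loc[:,0]<-.03)&(loc[:,2]>.07)&(loc[:,2]<.135)
        q=loc[m][:,[0,2]]
        f=least_squares(lambda p:np.hypot(*(q-p).T)-R,[-.09,.07],loss='soft_l1',f_scale=.002)
        print(n,nm,m.sum(),f.x.round(4),np.median(abs(np.hypot(*(q-f.x).T)-R)).round(4))
E
```

```text
wrist L 1167 [-0.0846  0.0616] 0.0004
wrist R 881 [-0.0897  0.0559] 0.0004
side L 331 [-0.0875  0.0607] 0.0007
side R 369 [-0.0922  0.0548] 0.0012
wrist L 1154 [-0.0847  0.0616] 0.0004
wrist R 858 [-0.0896  0.056 ] 0.0004
side L 329 [-0.0875  0.0608] 0.0008
side R 359 [-0.0924  0.0546] 0.0012
```

Dies at rest, x of about -86 and -91 mm, height 61 and 55 mm. All conditions hold, so I'm handing the job in.

```bash
python3 -c "
from rig import r
print(r.close_job())"
```

```text
the job is handed in; nothing more can be done
None
```

The job is handed in: both dials are on their code, the bin is tipped to its stop, and both dies lie in the catch trough. No verdict came back.

- **Dials:** I turned the left dial about -161° to 135° (blue) and the right about +124° to 315° (yellow), each in a single hold. The final reads were within about 1° of code. One wrist-camera read of the right dial gave 311.6° because the bar was mostly hidden; the side and scene cameras gave 315.3° and 314.5°.
- **Bin:** I pinched the handle and pulled it along its arc until it stopped moving and the force rose. With the gripper clear, the handle sits at a tilt of about 0.62 rad.
- **Dies:** Circle fits put the large die at x of about -86 mm, height 61 mm, and the small die at x of about -91 mm, height 55 mm. Repeat pictures showed no motion.
- **Other checks:** The arm is clear of everything, and the clock read about 20 s at the last check. The mallet and spare ring look unmoved in the pictures; I did not measure them.

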